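# Index the bench lamp one hole over to the plaster mould

## Task

Bring the bench lamp over the plaster mould: hook a fingertip under the pull ring, lift the spring pin out of its hole, gently swing the lamp arm one hole towards the mould (not past it), and let the pin drop fully into that hole, then leave it. Do not grip the ring or anything else, and leave the mould, bowl, bottle and mallet where they are.

Things in the scene. Friction and masses are not known exactly. Their poses are not given: they have to be found in the camera images.
- stand: Grey bench stand, fixed. Origin on the bench top (z 0) on the arm's vertical pivot axis; x points out over the middle hole, z up. Nothing between pivot and ring is higher than 153 mm, except the pin's round guide (32 mm across) right under the ring, top at 165 mm.
- middle_hole (a point): Middle one of five square holes, 11 mm wide, in the stand's level steel sector plate (12 mm thick); point at the plate's top, 125 mm above the bench. The holes lie on a circle of radius 180 mm about the pivot, at -0.60, -0.30, 0, 0.30 and 0.60 rad from the stand's x axis.
- swingarm (a joint): Angle (rad) of the aluminium lamp arm about the pivot: 0 over the middle hole, where it starts; positive is counter-clockwise from above (towards the stand's +y). One hole is 0.30. The arm (top at 145 mm) takes about 1.5 N at the ring to turn when the pin is fully out, stays where it is left, and has stops at +-0.72.
- lamp (a point): Centre of the underside of the lamp on the arm's end: a white disc 96 mm across, 330 mm from the pivot, underside 130 mm and top 160 mm above the bench.
- pin (a joint): Lift (m) of the spring index pin in the arm, 180 mm from the pivot: 0 = seated in a hole, arm locked; 0.010 = foot rests on the plate between holes (slides there, drops by itself into a hole it passes over); stop at 0.022. 8 mm thick, round foot, 1.5 mm play to either side in a hole. Spring force down: 3 N seated, 6 N fully lifted. Rigid with its ring, does not rotate.
- ring_top (a point): Centre of the top bar of the pull ring on top of the pin: an upright rounded rectangle of 7 mm steel bar, 55 mm wide and 49 mm high inside (top bar's centreline 231 mm above the bench when seated, bottom bar's 56 mm lower). x points out along the arm, away from the pivot: one looks through the ring along x; y runs along the top bar; z up. Keep forces on it under 35 N.
- mould: White plaster mould half, 130 x 110 x 45 mm, with a horseshoe-shaped groove in its top; loose. It lies on one side of the arm (stand's +y or -y), below where the lamp stands when it is one hole further that way. Origin at the centre of its underside.
- bowl: Black mixing bowl, 110 mm across, 65 mm high, loose, on the other side of the arm. Origin at the centre of its underside.
- bottle: White bottle, 60 mm across, 160 mm high, loose, standing off to one side. Origin at the centre of its underside.
- mallet: Mallet with a wooden handle and black rubber head, 240 mm long, loose, lying off to the side. Origin below its middle, x towards its head.

How it is judged:
By the outcome, as a careful person would: the job done as asked, in the order asked, and still so for the second after the job is handed in, with the robot touching nothing.
It also fails if it takes over 48 s, if anything falls off the work surface, if the arm or the gripper's body presses on something with over 40 N, if the wrist force passes 120 N, or if a joint passes its speed limit or range.

## Robot

A 6-joint arm with a two-finger parallel gripper is mounted at the origin on the work surface. World frame = base frame: x ahead of the robot, y to its left, z up, the work surface at z = 0. Lengths are in m, angles in degrees, forces in N, time in s.
With the tool pointing down it reaches from about 0.35 to 0.875 m from the base axis. Payload 4.2 kg.
Tool frame: the origin (TCP) lies midway between the tips of the shut fingers; the grasp point (between the pads) lies 19 mm behind it; z points along the fingers, y is the line along which they close (so a half turn about z gives the same grasp; the last joint's range is limited). The gripper opens to 87 mm and grips with 3 to 60 N. Pads are 19 mm wide; open, the fingers measure 117 mm over their backs; the gripper's body (75 mm by 190 mm) begins 51 mm behind the grasp point.
Start: joints at [85.921, 22.042, 0.453, 0, -68.411, -14.817], TCP at [0.202, 0.591, 0.223] pointing down, gripper open.
Joint ranges: [-179.83, 179.83], [-69.29, 118.12], [-61.27, 80.66], [-181.25, 117.63], [-171.15, -9.14], [-177.46, 177.46]. Speed limits (degrees/s): [159.86, 159.86, 180, 180, 180, 180].

## Interface

Orientations are given as a 3x3 rotation matrix whose columns are the frame's x, y, z axes.
In Python, from station import r gives the robot as it stands.
- The arm moves only by the tool steer_hand, called after "Emit:" in YAML: its name, and indented under it one key for each argument. Schema: {"type":"object","properties":{"deltas":{"type":"array","items":{"type":"array","prefixItems":[{"type":"number"},{"type":"array","items":{"type":"number"},"minItems":3,"maxItems":3},{"type":"array","items":{"type":"number"},"minItems":3,"maxItems":3}],"minItems":3,"maxItems":3},"minItems":1,"maxItems":8},"only":{"type":"string"},"quiet":{"type":"boolean"},"lines":{"type":"string"}},"required":["deltas"],"additionalProperties":false}. deltas is a list of rows, 1 to 8 of them, each written [opening, [dx, dy, dz], [rx, ry, rz]]: the opening from 0.0 (shut) to 1.0 (fully open), then dx, dy, dz in m, then a rotation vector rx, ry, rz in degrees; each row is the pose to reach, as a shift and turn from the pose commanded when the call began, along the tool's axes at that moment; what a row does not reach only later rows make up. A row lasts 1/10 s, in which the tool goes at most 0.05 m and 8.59 degrees, less where a joint would pass 70% of its speed; a pose out of reach is approached as far as the arm can. The fingers move at their own pace and stop on an object; the grip force is fixed at half the most. Time passes only in rows, so rows that do not move let the fingers close. The tool returns the time, the measured TCP pose, the force, the opening and the grip force at its end. only (a regular expression) keeps the lines of the reply that match it, lines (a string "A,B") keeps lines A to B, and quiet returns only ok. Input that does not fit is refused with a message, and nothing moves.
- r.sense(): the state, without advancing time (a new reading comes with each control period).
- r.capture(name): name is "scene" or "top" or "wrist"; returns a dict with "pixels" (384x512x3 uint8, red, green, blue), "z_map" (384x512 float32, m along the optical axis (not along the pixel's ray), 0 where there is no reading), "K" (3x3 intrinsics, pixels), "world_from_camera" (4x4, takes a point from camera to world coordinates). Camera axes: x right, y up, looking along -z (the intrinsics and any distortion apply to the point x, -y, -z); pixel columns grow to the right and rows downward; lengths in m; the calibration is good to about 2 mm. A picture is of the moment at which its call begins.
- r.finish_job(): hands the job in; it is judged then, once.
The state is a dict: "time_s": time; "joints": joint angles; "joint_velocities": joint speeds; "effort": joint torques, N m; "tcp_pos": TCP position; "ee_rot": TCP orientation; "wrist_force": force on the tool from outside, world axes, zero at the start; "moment": the same for the moment, N m; "gripper_width": opening from 0.0 (shut) to 1.0 (fully open); "gripper_force": force on a finger pad.
Only numpy, scipy, OpenCV 4.12 (cv2) and the standard library are available. Lean on these libraries where they do the work, as an engineer would, in place of code of your own. Each camera call takes 0.05 s, during which the arm holds its last target. There are 200 camera calls.

## Working session

There is one attempt and no reset: what is moved stays moved. The work goes in short steps, Python scripts to look and compute and a tool call to move; the robot and the scene stay as the last step left them, time stands still between calls to the robot, and variables do not carry over. Pictures are saved under pics/ and viewed, at most 10 in all, crops included, and the job is handed in when it is done.

```bash
ls; mkdir -p pics
```

Run:
```python
from station import r
import cv2,numpy as np,pickle
s=r.sense();print(s['time_s'],s['tcp_pos'],np.round(s['ee_rot'],3))
d={n:r.capture(n) for n in("scene","top")}
pickle.dump(d,open('cap0.pkl','wb'))
for n in d:
  cv2.imwrite(f'pics/{n}0.png',cv2.cvtColor(d[n]['pixels'],cv2.COLOR_RGB2BGR));print(n,np.round(d[n]['K'],1),np.round(d[n]['world_from_camera'],3), d[n].keys())
```

```text
pics
station.py
0.0 [0.20219895 0.59076754 0.22146923] [[ 0.946 -0.324 -0.001]
 [-0.324 -0.946 -0.002]
 [ 0.     0.002 -1.   ]]
scene [[456.2   0.  256.5]
 [  0.  456.2 185.4]
 [  0.    0.    1. ]] [[ 0.164 -0.79   0.591  1.347]
 [ 0.986  0.122 -0.111 -0.077]
 [ 0.016  0.601  0.799  1.15 ]
 [ 0.     0.     0.     1.   ]] dict_keys(['pixels', 'z_map', 'K', 'world_from_camera'])
top [[469.    0.  257.7]
 [  0.  469.  195. ]
 [  0.    0.    1. ]] [[ 0.011  0.992 -0.122  0.47 ]
 [-1.     0.014  0.018  0.054]
 [ 0.019  0.122  0.992  1.44 ]
 [ 0.     0.     0.     1.   ]] dict_keys(['pixels', 'z_map', 'K', 'world_from_camera'])
```

View pics/scene0.png

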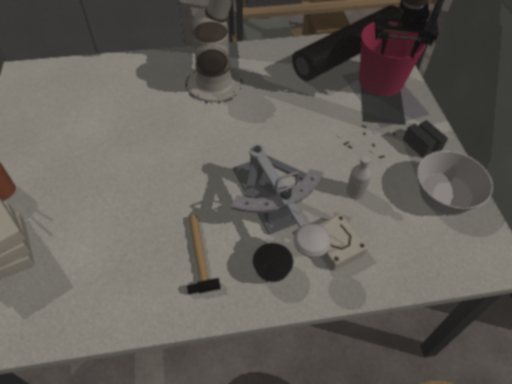

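View pics/top0.png

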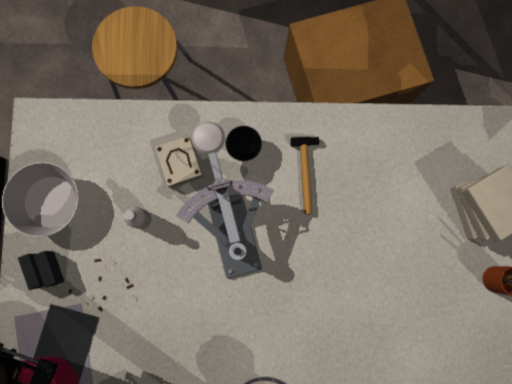

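Scene view: stand arm with ring at about (287,183), lamp (313,240), mould (343,240), bowl (272,262), bottle (360,180). Top view: pivot (237,252), ring near (222,186), lamp (208,137), mould (178,160), which is on the counter-clockwise (+y) side; bowl (243,143).

Create h.py:
```python
import numpy as np
def ray(c,u,v):
    K=c['K'];T=c['world_from_camera'];d=np.array([(u-K[0,2])/K[0,0],-(v-K[1,2])/K[1,1],-1.])
    return T[:3,3],T[:3,:3]@d
def onz(c,u,v,z):
    o,d=ray(c,u,v);return o+d*(z-o[2])/d[2]
def cloud(c):
    K=c['K'];T=c['world_from_camera'];v,u=np.mgrid[:384,:512];z=c['z_map']
    p=np.stack([(u-K[0,2])/K[0,0]*z,-(v-K[1,2])/K[1,1]*z,-z],-1)
    return p@T[:3,:3].T+T[:3,3]
def proj(c,p):
    T=c['world_from_camera'];q=T[:3,:3].T@(np.asarray(p)-T[:3,3]);K=c['K']
    return K[0,0]*q[0]/-q[2]+K[0,2],K[1,1]*-q[1]/-q[2]+K[1,2]
```

Run:
```python
import pickle,cv2,numpy as np
from h import *
d=pickle.load(open('cap0.pkl','rb'))
t=d['top'];s=d['scene']
a=cv2.resize(cv2.cvtColor(t['pixels'],cv2.COLOR_RGB2BGR)[115:285,150:290],None,fx=3.5,fy=3.5,interpolation=cv2.INTER_CUBIC)[:595,:400]
b=cv2.resize(cv2.cvtColor(s['pixels'],cv2.COLOR_RGB2BGR)[130:280,230:330],None,fx=4,fy=4,interpolation=cv2.INTER_CUBIC)[:595]
m=np.zeros((595,800,3),np.uint8);m[:a.shape[0],:a.shape[1]]=a;m[:b.shape[0],400:800]=b[:, :400]
m=np.clip(m*1.3,0,255).astype(np.uint8);cv2.imwrite('pics/crop0.png',m)
for n in d:
  P=cloud(d[n]);z=P[...,2];ok=(d[n]['z_map']>0)&(P[...,0]>.3)&(P[...,0]<.9)&(abs(P[...,1])<.35)
  print(n,'bench z',np.median(z[ok&(z<.03)]))
  for lo,hi in((.152,.172),(.19,.26)):
    k=ok&(z>lo)&(z<hi);nl,L,st,ce=cv2.connectedComponentsWithStats(k.astype(np.uint8))
    for i in range(1,nl):
      if st[i,4]>8: q=P[L==i];print(lo,ce[i],st[i],np.round(q.mean(0),4),np.round(q.min(0),3),np.round(q.max(0),3))
print(onz(t,208,137,.16),onz(t,237,252,.15))
```

```text
scene bench z 0.0006504464122567555
0.152 [256.85185185 147.92592593] [254 145   7   7  27] [0.4768 0.0842 0.155 ] [0.467 0.076 0.153] [0.489 0.094 0.159]
0.152 [285.95402299 193.70114943] [280 189  12  10  87] [0.6563 0.1331 0.1626] [0.644 0.118 0.152] [0.665 0.148 0.171]
0.152 [312.6071964  237.56371814] [297 224  33  29 667] [0.7961 0.173  0.1574] [0.753 0.133 0.152] [0.835 0.215 0.165]
0.19 [286.05357143 178.46428571] [275 172  25  19 112] [0.6511 0.1304 0.2229] [0.638 0.1   0.19 ] [0.662 0.167 0.24 ]
top bench z -0.00023006432104977215
0.152 [207.07370518 137.09760956] [193 124  29  27 502] [0.7887 0.1741 0.1564] [0.752 0.135 0.152] [0.827 0.213 0.166]
0.152 [221.         190.46938776] [215 187  12   7  49] [0.6378 0.1316 0.1635] [0.631 0.118 0.155] [0.648 0.148 0.171]
0.152 [237.28 251.68] [234 248   7   8  25] [0.4718 0.0845 0.1544] [0.463 0.077 0.152] [0.482 0.094 0.159]
0.19 [218.93506494 184.27272727] [207 181  26  10  77] [0.6455 0.1333 0.2285] [0.634 0.101 0.195] [0.655 0.165 0.238]
[0.78806915 0.17114796 0.16      ] [0.47088471 0.08530476 0.15      ]
```

View pics/crop0.png

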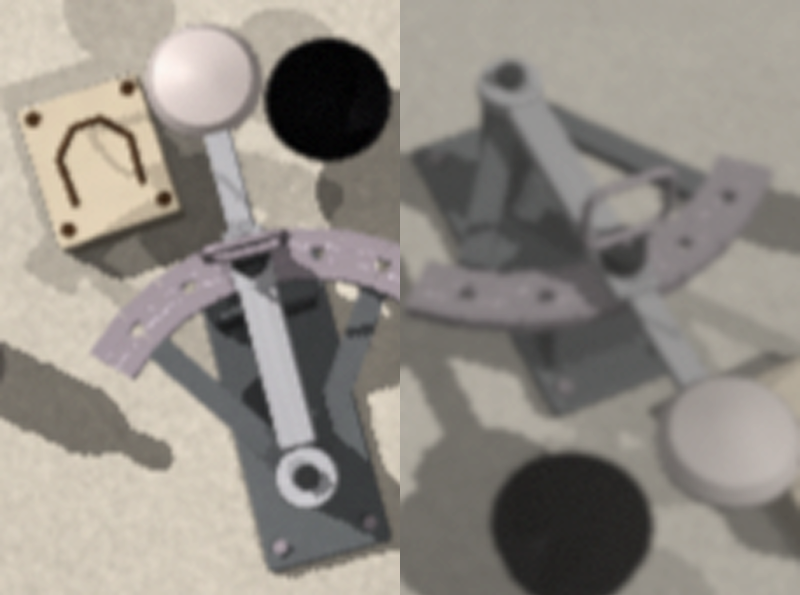

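The crops confirm it: pivot at about (.472,.085), lamp (.79,.173), 0.331 m apart (330 expected), arm pointing at 15.5°, mould on the +y side. Next I move up and over, shut the gripper, and collect joint data for a reach model.

Create log.py:
```python
from station import r
import json
s=r.sense();s={k:(v.tolist() if hasattr(v,'tolist') else v) for k,v in s.items()}
open('log.jsonl','a').write(json.dumps(s)+'\n')
import numpy as np
print(s['time_s'],np.round(s['joints'],1),np.round(s['tcp_pos'],4),np.round(s['wrist_force'],1));print(np.round(s['ee_rot'],3))
```

```bash
python3 log.py
```

```text
0.1 [ 85.9  22.1   0.4  -0.  -68.4 -14.8] [0.2022 0.5908 0.2216] [-0.4  0.4 -0.8]
[[ 0.946 -0.324 -0.001]
 [-0.324 -0.946 -0.002]
 [ 0.     0.002 -1.   ]]
```

Emit:
steer_hand:
  deltas:
    - [0,[0.03,0.02,-0.04],[0,0,0]]
    - [0,[0.07,0.05,-0.07],[0,0,0]]
    - [0,[0.11,0.08,-0.09],[0,0,0]]
    - [0,[0.15,0.11,-0.11],[0,0,0]]
    - [0,[0.19,0.13,-0.13],[0,0,0]]
    - [0,[0.22,0.16,-0.15],[0,0,0]]
    - [0,[0.25,0.18,-0.17],[0,0,0]]
    - [0,[0.25,0.18,-0.17],[0,0,0]]

```text
time_s: 0.9
tcp_pos: [0.383, 0.3373, 0.3963]
ee_rot: [[0.945, -0.328, 0.005], [-0.328, -0.945, 0.004], [0.003, -0.005, -1.0]]
wrist_force: [0.0, 0.4, 1.1]
gripper_width: 0.357
gripper_force: 0.0
```

```bash
python3 log.py
```

```text
0.9 [ 59.7   6.2   3.6   0.1 -87.   11.2] [0.383  0.3373 0.3963] [0.  0.4 1.1]
[[ 0.945 -0.328  0.005]
 [-0.328 -0.945  0.004]
 [ 0.003 -0.005 -1.   ]]
```

Emit:
steer_hand:
  deltas:
    - [0,[0,0,0],[0,8,0]]
    - [0,[0,0,0],[0,16,0]]
    - [0,[0,0,0],[0,24,0]]
    - [0,[0,0,0],[0,32,0]]
    - [0,[0,0,0],[0,40,0]]
    - [0,[0,0,0],[0,45,0]]
    - [0,[0,0,0],[0,45,0]]

```text
time_s: 1.6
tcp_pos: [0.3793, 0.3396, 0.3895]
ee_rot: [[0.671, -0.321, 0.669], [-0.222, -0.947, -0.232], [0.708, 0.007, -0.706]]
wrist_force: [-0.1, -0.0, -0.2]
gripper_width: 0.002
gripper_force: 0.0
```

```bash
python3 log.py
```

```text
1.6 [ 81.4   1.2 -29.9  46.  -75.3 -28.9] [0.3793 0.3396 0.3895] [-0.1 -0.  -0.2]
[[ 0.671 -0.321  0.669]
 [-0.222 -0.947 -0.232]
 [ 0.708  0.007 -0.706]]
```

Create km.py:
```python
import numpy as np,json
from scipy.spatial.transform import Rotation as Ro
def e(a,d):return Ro.from_euler(a,d,degrees=True).as_matrix()
def frames(q,s4,s6):
    A=e('z',q[0]);B=A@e('y',q[1]);C=B@e('y',-q[2]);W=C@e('x',s4*q[3])@e('y',-q[4])@e('x',s6*q[5])
    return A,B,C,W
D=[json.loads(l) for l in open('log.jsonl')]
def fit(s4=1,s6=1,lam=1e-4):
    M=[];b=[]
    for s in D:
        A,B,C,W=frames(s['joints'],s4,s6)
        M.append(np.c_[A,B[:,2],C[:,[2,0]],W[:,0]]);b.append(s['tcp_pos'])
    M=np.vstack(M);b=np.hstack(b)
    x=np.linalg.lstsq(np.r_[M,lam*np.eye(7)],np.r_[b,np.zeros(7)],rcond=None)[0]
    return x,np.abs(M@x-b).max(),np.linalg.svd(M)[1]
if __name__=='__main__':
  for s4 in(1,-1):
   for s6 in(1,-1):
    T=[frames(s['joints'],s4,s6)[3].T@np.array(s['ee_rot']) for s in D]
    print(s4,s6,[np.abs(t-T[0]).max().round(3) for t in T],np.round(T[0],2).tolist())
    x,r,sv=fit(s4,s6);print(np.round(x,3),r,sv[-2:])
```

```bash
python3 km.py
```

```text
1 1 [np.float64(0.0), np.float64(0.875), np.float64(0.97)] [[0.0, -0.0, 1.0], [-0.87, 0.49, 0.0], [-0.49, -0.87, 0.0]]
[ 0.396 -0.172 -0.372  0.704 -0.149  0.019 -0.185] 0.09802942126073566 [0.24053354 0.16039471]
1 -1 [np.float64(0.0), np.float64(0.004), np.float64(0.97)] [[0.0, -0.0, 1.0], [-1.0, 0.0, 0.0], [-0.0, -1.0, -0.0]]
[ 0.396 -0.172 -0.372  0.704 -0.149  0.019 -0.185] 0.09802942126073566 [0.24053354 0.16039471]
-1 1 [np.float64(0.0), np.float64(0.874), np.float64(0.352)] [[0.0, -0.0, 1.0], [-0.87, 0.49, 0.0], [-0.49, -0.87, 0.0]]
[ 0.212 -0.154  0.109  0.523  0.023  0.213  0.263] 0.0514448075097218 [0.24053354 0.16039471]
-1 -1 [np.float64(0.0), np.float64(0.0), np.float64(0.0)] [[0.0, -0.0, 1.0], [-1.0, 0.0, 0.0], [-0.0, -1.0, -0.0]]
[ 0.212 -0.154  0.109  0.523  0.023  0.213  0.263] 0.0514448075097218 [0.24053354 0.16039471]
```

Emit:
steer_hand:
  deltas:
    - [0,[0,0,0],[5.5,0,-5.5]]
    - [0,[0,0,0],[11,0,-11]]
    - [0,[0,0,0],[16.5,0,-16.5]]
    - [0,[0,0,0],[16.5,0,-16.5]]

```text
time_s: 2.0
tcp_pos: [0.3808, 0.3377, 0.3932]
ee_rot: [[0.706, 0.076, 0.704], [0.052, -0.997, 0.056], [0.706, -0.003, -0.708]]
wrist_force: [-0.3, -1.3, 0.0]
gripper_width: 0.005
gripper_force: 0.0
```

```bash
python3 log.py
```

```text
2.0 [ 78.   -8.1 -39.4  53.6 -57.3 -13.7] [0.3808 0.3377 0.3932] [-0.3 -1.3  0. ]
[[ 0.706  0.076  0.704]
 [ 0.052 -0.997  0.056]
 [ 0.706 -0.003 -0.708]]
```

Emit:
steer_hand:
  deltas:
    - [0,[0,0,0],[5.5,0,-5.5]]
    - [0,[0,0,0],[11,0,-11]]
    - [0,[0,0,0],[15,0,-15]]
    - [0,[0,0,0],[15,0,-15]]

```text
time_s: 2.4
tcp_pos: [0.3816, 0.3388, 0.3935]
ee_rot: [[0.64, 0.428, 0.638], [0.301, -0.904, 0.305], [0.707, -0.003, -0.707]]
wrist_force: [-0.7, 0.6, 0.4]
gripper_width: -0.0
gripper_force: 0.0
```

```bash
python3 log.py
```

Add to km.py:
```python
def fit2(y4=True,y6=False,lam=1e-4):
    M=[];b=[]
    for s in D:
        A,B,C,W=frames(s['joints'],-1,-1);F=C@e('x',-s['joints'][3]);G=F@e('y',-s['joints'][4])
        M.append(np.c_[A,B[:,2],C[:,[2,0]],F[:,1],G[:,0],G[:,2]]);b.append(s['tcp_pos'])
    M=np.vstack(M);b=np.hstack(b)
    x=np.linalg.lstsq(np.r_[M,lam*np.eye(M.shape[1])],np.r_[b,np.zeros(M.shape[1])],rcond=None)[0]
    return x,(M@x-b).round(4),np.linalg.svd(M)[1]
if __name__=='__main__':
    for o in fit2():print(np.round(o,4))
```

```bash
python3 km.py|tail -8
```

```text
2.4 [ 70.6 -14.  -44.   54.1 -38.2   7.1] [0.3816 0.3388 0.3935] [-0.7  0.6  0.4]
[[ 0.64   0.428  0.638]
 [ 0.301 -0.904  0.305]
 [ 0.707 -0.003 -0.707]]
[ 0.522 -0.215  0.072  0.263 -0.042 -0.041 -0.064] 0.1333445557582693 [0.28001996 0.19150499]
-1 1 [np.float64(0.0), np.float64(0.874), np.float64(0.352), np.float64(0.034), np.float64(0.741)] [[0.0, -0.0, 1.0], [-0.87, 0.49, 0.0], [-0.49, -0.87, 0.0]]
[ 0.289 -0.142  0.152  0.473  0.016  0.145  0.258] 0.07184823009956431 [0.28001996 0.19150499]
-1 -1 [np.float64(0.0), np.float64(0.0), np.float64(0.0), np.float64(0.0), np.float64(0.0)] [[0.0, -0.0, 1.0], [-1.0, 0.0, 0.0], [-0.0, -1.0, -0.0]]
[ 0.289 -0.142  0.152  0.473  0.016  0.145  0.258] 0.07184823009956431 [0.28001996 0.19150499]
[ 0.     -0.      0.1606  0.5649  0.      0.4218 -0.1598  0.3065  0.    ]
[ 0. -0.  0. -0. -0. -0. -0.  0. -0. -0.  0. -0.  0. -0. -0.]
[4.3697 3.8136 3.0802 0.8799 0.8264 0.4871 0.342  0.1917 0.1633]
```

The kinematic model fits exactly. Next I check which hook orientations are reachable along the whole swing.

Create ik.py:
```python
import numpy as np
from km import frames,e,D as LOG
from scipy.optimize import least_squares
X=[.1606,.5649,.4218,-.1598,.3065]
lo=np.array([-179.8,-69.2,-61.2,-181.2,-171.1,-177.4]);hi=np.array([179.8,118.1,80.6,117.6,-9.2,177.4])
TC=np.array([[0,0,1.],[-1,0,0],[0,-1,0]])
def fk(q):
    A,B,C,W=frames(q,-1,-1);F=C@e('x',-q[3])
    p1=np.array([0,0,X[0]]);p2=p1+X[1]*B[:,2];p3=p2+X[2]*C[:,0];p4=p3+X[3]*F[:,1];p5=p4+X[4]*W[:,0]
    return p5,W@TC,(p2,p3,p4)
def rot(az,t,roll=0): # tool z at azimuth az, t below horizontal, y horizontal
    return e('z',az)@e('y',t)@np.array([[0,0,1],[0,-1,0],[1,0,0.]])@e('z',roll)
def ik(p,R,q0):
    def f(q):
        P,Q,_=fk(q);return np.r_[(P-p)*10,(Q-R).ravel()]
    s=least_squares(f,np.clip(q0,lo+.1,hi-.1),bounds=(lo,hi),x_scale=30.);return s.x,np.abs(s.fun).max()
piv=np.array([.472,.0845]);A0=15.5
def ring(a,z):return np.r_[piv+.18*np.array([np.cos(np.radians(A0+a)),np.sin(np.radians(A0+a))]),z]
```

Run:
```python
from ik import *
q0=np.array(LOG[-1]['joints'])
for t in(0,15,30,45):
  for az in(0,15,25,35,50,65):
    R=rot(az,t);out=[];q=q0
    for a,z,b in((0,.23,.06),(0,.205,-.015),(17.2,.22,-.015)):
        q,er=ik(ring(a,z)-b*R[:,2],R,q);P=fk(q)[2];out.append((er<1e-3,q.round(0).astype(int).tolist(),P[1].round(2).tolist(),P[2].round(2).tolist()))
    if all(o[0] for o in out):print(t,az,*[o[1:] for o in out],sep='\n   ')
    else:print(t,az,[o[0] for o in out])
```

```text
0 0 [np.False_, np.False_, np.False_]
0 15 [np.False_, np.False_, np.False_]
0 25 [np.False_, np.False_, np.False_]
0 35 [np.False_, np.False_, np.False_]
0 50 [np.False_, np.False_, np.False_]
0 65 [np.False_, np.False_, np.False_]
15 0 [np.False_, np.False_, np.False_]
15 15 [np.False_, np.False_, np.False_]
15 25 [np.False_, np.False_, np.False_]
15 35 [np.False_, np.False_, np.False_]
15 50 [np.False_, np.False_, np.False_]
15 65 [np.False_, np.False_, np.False_]
30 0 [np.False_, np.False_, np.False_]
30 15 [np.False_, np.False_, np.False_]
30 25 [np.True_, np.False_, np.False_]
30 35 [np.True_, np.False_, np.False_]
30 50 [np.False_, np.False_, np.False_]
30 65 [np.False_, np.False_, np.False_]
45 0 [np.False_, np.False_, np.False_]
45 15 [np.False_, np.False_, np.False_]
45 25 [np.True_, np.False_, np.False_]
45
   35
   ([17, 5, -17, -29, -27, 130], [0.42, 0.13, 0.56], [0.43, -0.02, 0.49])
   ([17, 15, -15, -38, -21, 139], [0.49, 0.15, 0.5], [0.48, 0.01, 0.41])
   ([26, 12, -20, -26, -14, 122], [0.43, 0.21, 0.49], [0.45, 0.06, 0.43])
45
   50
   ([6, 10, -7, -43, -46, 157], [0.5, 0.05, 0.59], [0.48, -0.07, 0.49])
   ([9, 18, -8, -48, -38, 163], [0.55, 0.09, 0.52], [0.51, -0.03, 0.41])
   ([16, 15, -10, -45, -34, 155], [0.51, 0.15, 0.53], [0.49, 0.02, 0.43])
45
   65
   ([1, 16, 2, -46, -62, 172], [0.56, 0.01, 0.6], [0.54, -0.1, 0.49])
   ([5, 22, -1, -50, -53, 176], [0.6, 0.05, 0.52], [0.56, -0.05, 0.41])
   ([11, 19, -3, -49, -50, 171], [0.56, 0.11, 0.54], [0.54, -0.01, 0.43])
```

Create srch.py:
```python
from ik import *
rng=np.random.default_rng(0)
for t in(0,15,25,35):
  for az in(10,25,40):
   for roll in(0,180):
    R=rot(az,t,roll);sols=[]
    for k in range(14):
        q,er=ik(ring(0,.205)+.015*R[:,2],R,rng.uniform(lo,hi))
        if er<1e-3 and not any(np.abs(q-s).max()<2 for s in sols):sols.append(q)
    for q in sols:
        o=[]
        for a,z,b in((0,.21,.06),(17.2,.225,-.015)):
            q2,er=ik(ring(a,z)-b*R[:,2],R,q);o.append((er<1e-3,q2.round(0).astype(int).tolist()))
        P=fk(q)[2];print(t,az,roll,q.round(0).astype(int).tolist(),[p.round(2).tolist() for p in P],o)
```

```bash
time timeout 500 python3 srch.py
```

```text
0 10 0 [-11, 34, -45, -159, -80, -94] [[0.31, -0.06, 0.63], [0.39, -0.08, 0.22], [0.36, 0.08, 0.21]] [(np.True_, [-16, 33, -55, -154, -88, -91]), (np.True_, [-4, 31, -49, -166, -80, -93])]
0 10 180 [-11, 34, -45, -159, -80, 86] [[0.31, -0.06, 0.63], [0.39, -0.08, 0.22], [0.36, 0.08, 0.21]] [(np.True_, [-16, 33, -55, -154, -88, 89]), (np.True_, [-4, 31, -49, -166, -80, 87])]
0 25 0 [-16, 33, -35, -136, -73, -105] [[0.29, -0.09, 0.64], [0.45, -0.13, 0.25], [0.38, 0.01, 0.2]] [(np.True_, [-23, 30, -42, -130, -78, -103]), (np.True_, [-11, 29, -39, -142, -73, -103])]
0 25 180 [-16, 33, -35, -136, -73, 75] [[0.29, -0.09, 0.64], [0.45, -0.13, 0.25], [0.38, 0.01, 0.21]] [(np.True_, [-23, 30, -42, -130, -78, 77]), (np.True_, [-11, 29, -39, -142, -73, 77])]
0 40 0 [-18, 33, -24, -118, -73, -119] [[0.29, -0.09, 0.64], [0.51, -0.16, 0.28], [0.42, -0.05, 0.21]] [(np.True_, [-25, 30, -29, -112, -77, -118]), (np.True_, [-13, 29, -28, -122, -71, -117])]
0 40 180 [-18, 33, -24, -118, -73, 61] [[0.29, -0.09, 0.64], [0.51, -0.16, 0.28], [0.42, -0.05, 0.21]] [(np.True_, [-25, 30, -29, -112, -77, 62]), (
[... 2361 characters left out ...]
.12, 0.49], [0.43, 0.03, 0.37]] [(np.False_, [17, 4, -24, -47, -9, 141]), (np.False_, [18, 11, -18, -65, -9, 159])]
35 25 180 [14, 14, -17, -62, -10, -22] [[0.13, 0.03, 0.71], [0.48, 0.12, 0.49], [0.43, 0.03, 0.37]] [(np.False_, [17, 4, -24, -47, -9, -39]), (np.False_, [18, 11, -18, -65, -9, -21])]
35 40 0 [5, 16, -12, -68, -31, 177] [[0.16, 0.01, 0.7], [0.53, 0.04, 0.5], [0.46, -0.02, 0.37]] [(np.True_, [2, 9, -15, -62, -35, 172]), (np.True_, [13, 13, -14, -64, -25, 168])]
35 40 180 [5, 16, -12, -68, -31, -3] [[0.16, 0.01, 0.7], [0.53, 0.04, 0.5], [0.46, -0.02, 0.37]] [(np.True_, [2, 9, -15, -62, -35, -8]), (np.True_, [13, 13, -14, -64, -25, -12])]
real	0m21.846s
user	0m22.307s
sys	0m0.178s
```

Create path.py:
```python
from ik import *
from station import r
q=np.array(r.sense()['joints'])
R=rot(36,20,180);t=ring(0,.205)-.11*R[:,2]+[0,0,.03]
qt,er=ik(t,R,np.array([-15,17,-20,-99,-50,35.]));print(er,qt.round(1),t)
for m in (None,):
  for s in np.linspace(0,1,21):
    p,Q,P=fk(q+s*(qt-q));print(round(s,2),p.round(3),Q[:,2].round(2),[x.round(2).tolist() for x in P[1:]])
```

```bash
python3 path.py
```

```text
7.279177260954839e-12 [-16.    5.4 -23.9 -88.8 -47.7  21.8] [0.56182848 0.07184579 0.27262222]
0.0 [0.382 0.339 0.393] [ 0.64  0.31 -0.71] [[0.08, 0.22, 0.5], [0.19, 0.25, 0.61]]
0.05 [0.404 0.301 0.369] [ 0.6   0.24 -0.76] [[0.1, 0.22, 0.5], [0.22, 0.23, 0.6]]
0.1 [0.42  0.264 0.344] [ 0.56  0.19 -0.81] [[0.12, 0.22, 0.5], [0.25, 0.21, 0.59]]
0.15 [0.429 0.228 0.319] [ 0.51  0.15 -0.85] [[0.14, 0.22, 0.5], [0.27, 0.18, 0.58]]
0.2 [0.432 0.196 0.295] [ 0.45  0.13 -0.88] [[0.16, 0.21, 0.51], [0.3, 0.15, 0.57]]
0.25 [0.43  0.168 0.273] [ 0.39  0.13 -0.91] [[0.18, 0.21, 0.51], [0.31, 0.13, 0.55]]
0.3 [0.425 0.144 0.251] [ 0.33  0.14 -0.93] [[0.2, 0.2, 0.51], [0.32, 0.1, 0.54]]
0.35 [0.417 0.126 0.232] [ 0.28  0.17 -0.95] [[0.23, 0.19, 0.51], [0.33, 0.07, 0.52]]
0.4 [0.409 0.113 0.215] [ 0.23  0.21 -0.95] [[0.25, 0.18, 0.51], [0.34, 0.05, 0.51]]
0.45 [0.401 0.105 0.201] [ 0.2   0.27 -0.94] [[0.27, 0.16, 0.51], [0.34, 0.02, 0.49]]
0.5 [0.394 0.102 0.19 ] [ 0.19  0.33 -0.93] [[0.29, 0.15, 0.52], [0.34, 0.0, 0.47]]
0.55 [0.391 0.103 0.182] [ 0.19  0.39 -0.9 ] [[0.31, 0.13, 0.52], [0.33, -0.02, 0.46]]
0.6 [0.392 0.106 0.178] [ 0.2   0.45 -0.87] [[0.33, 0.11, 0.52], [0.33, -0.03, 0.44]]
0.65 [0.397 0.112 0.177] [ 0.23  0.51 -0.83] [[0.34, 0.09, 0.52], [0.33, -0.05, 0.43]]
0.7 [0.407 0.117 0.18 ] [ 0.28  0.56 -0.78] [[0.36, 0.06, 0.52], [0.32, -0.06, 0.42]]
0.75 [0.423 0.121 0.187] [ 0.34  0.61 -0.72] [[0.37, 0.04, 0.52], [0.32, -0.06, 0.41]]
0.8 [0.444 0.122 0.197] [ 0.42  0.63 -0.65] [[0.38, 0.01, 0.52], [0.32, -0.07, 0.4]]
0.85 [0.469 0.119 0.211] [ 0.5   0.64 -0.58] [[0.39, -0.02, 0.52], [0.32, -0.08, 0.39]]
0.9 [0.498 0.11  0.229] [ 0.59  0.63 -0.5 ] [[0.4, -0.05, 0.52], [0.32, -0.08, 0.38]]
0.95 [0.529 0.095 0.249] [ 0.68  0.6  -0.42] [[0.4, -0.08, 0.52], [0.32, -0.09, 0.38]]
1.0 [0.562 0.072 0.273] [ 0.76  0.55 -0.34] [[0.4, -0.12, 0.52], [0.33, -0.1, 0.38]]
```

Create rows.py:
```python
from ik import *
from station import r
from scipy.spatial.transform import Rotation as Ro
q=np.array(r.sense()['joints']);R=rot(36,20,180);t=ring(0,.205)-.11*R[:,2]+[0,0,.03]
qt,_=ik(t,R,np.array([-15,17,-20,-99,-50,35.]));qq=q
p0,R0,_=fk(q)
for i in range(1,25):
    s=i/24;p,Q,_=fk(q+s*(qt-q));p=p+[0,0,.10*np.sin(np.pi*s)]
    q2,er=ik(p,Q,qq)
    d=R0.T@(p-p0);w=Ro.from_matrix(R0.T@Q).as_rotvec(degrees=True)
    print([0]+d.round(2).tolist()+w.round(0).astype(int).tolist(),'' if er<1e-3 else 'BAD',np.abs(q2-qq).max().round(0));qq=q2
    if i%8==0:
        p0=p0+R0@d.round(2);R0=R0@Ro.from_rotvec(w.round(0),degrees=True).as_matrix();print(p.round(3),q2.round(0))
```

```bash
python3 rows.py
```

```text
[0, -0.0, 0.04, 0.01, -2, -4, 7]  8.0
[0, -0.01, 0.07, 0.01, -5, -7, 14]  7.0
[0, -0.02, 0.1, 0.02, -6, -10, 20]  7.0
[0, -0.03, 0.13, 0.02, -8, -13, 28]  6.0
[0, -0.04, 0.16, 0.02, -9, -16, 35]  6.0
[0, -0.06, 0.18, 0.01, -11, -19, 42]  5.0
[0, -0.07, 0.19, 0.01, -11, -22, 49]  5.0
[0, -0.09, 0.2, 0.01, -12, -24, 57]  5.0
[0.42  0.131 0.325] [ 42. -11. -27.   5. -55.  14.]
[0, 0.0, 0.02, 0.0, 0, -3, 7]  5.0
[0, 0.0, 0.03, 0.01, 1, -6, 14]  5.0
[0, -0.0, 0.04, 0.01, 1, -8, 22]  5.0
[0, -0.01, 0.05, 0.02, 3, -11, 29]  5.0
[0, -0.01, 0.05, 0.03, 4, -14, 36]  5.0
[0, -0.01, 0.05, 0.03, 6, -16, 43]  5.0
[0, -0.01, 0.05, 0.04, 8, -19, 50]  5.0
[0, -0.01, 0.04, 0.05, 11, -21, 57]  5.0
[0.4   0.113 0.264] [ 15.  -8. -25. -34. -53.   4.]
[0, -0.0, -0.01, 0.0, 3, -3, 6]  6.0
[0, -0.0, -0.02, 0.01, 6, -6, 12]  6.0
[0, 0.0, -0.03, 0.02, 9, -10, 18]  6.0
[0, 0.01, -0.05, 0.02, 13, -13, 24]  7.0
[0, 0.01, -0.08, 0.02, 17, -17, 30]  7.0
[0, 0.02, -0.1, 0.02, 22, -20, 35]  8.0
[0, 0.03, -0.13, 0.02, 27, -24, 40]  8.0
[0, 0.05, -0.16, 0.01, 32, -27, 45]  8.0
[0.562 0.072 0.273] [-16.   5. -24. -89. -48.  22.]
```

Emit:
steer_hand:
  deltas:
    - [0,[0,0.04,0.01],[-2,-4,7]]
    - [0,[-0.01,0.07,0.01],[-5,-7,14]]
    - [0,[-0.02,0.10,0.02],[-6,-10,20]]
    - [0,[-0.03,0.13,0.02],[-8,-13,28]]
    - [0,[-0.04,0.16,0.02],[-9,-16,35]]
    - [0,[-0.06,0.18,0.01],[-11,-19,42]]
    - [0,[-0.07,0.19,0.01],[-11,-22,49]]
    - [0,[-0.09,0.20,0.01],[-12,-24,57]]

```text
time_s: 3.2
tcp_pos: [0.4174, 0.1366, 0.3231]
ee_rot: [[0.821, -0.493, 0.288], [-0.549, -0.82, 0.161], [0.157, -0.29, -0.944]]
wrist_force: [0.7, -0.4, -0.0]
gripper_width: 0.005
gripper_force: 0.0
```

Emit:
steer_hand:
  deltas:
    - [0,[0,0.02,0],[0,-3,7]]
    - [0,[0,0.03,0.01],[1,-6,14]]
    - [0,[0,0.04,0.01],[1,-8,22]]
    - [0,[-0.01,0.05,0.02],[3,-11,29]]
    - [0,[-0.01,0.05,0.03],[4,-14,36]]
    - [0,[-0.01,0.05,0.03],[6,-16,43]]
    - [0,[-0.01,0.05,0.04],[8,-19,50]]
    - [0,[-0.01,0.04,0.05],[11,-21,57]]

```text
time_s: 4.0
tcp_pos: [0.4043, 0.1166, 0.2616]
ee_rot: [[0.129, -0.96, 0.247], [-0.847, 0.023, 0.531], [-0.516, -0.278, -0.81]]
wrist_force: [-0.0, -0.5, -0.5]
gripper_width: 0.002
gripper_force: 0.0
```

```bash
python3 log.py
```

```text
4.0 [ 15.5  -7.3 -24.6 -34.  -52.8   4. ] [0.4043 0.1166 0.2616] [-0.  -0.5 -0.5]
[[ 0.129 -0.96   0.247]
 [-0.847  0.023  0.531]
 [-0.516 -0.278 -0.81 ]]
```

Emit:
steer_hand:
  deltas:
    - [0,[0,-0.01,0],[3,-3,6]]
    - [0,[0,-0.02,0.01],[6,-6,12]]
    - [0,[0,-0.03,0.02],[9,-10,18]]
    - [0,[0.01,-0.05,0.02],[13,-13,24]]
    - [0,[0.01,-0.08,0.02],[17,-17,30]]
    - [0,[0.02,-0.10,0.02],[22,-20,35]]
    - [0,[0.03,-0.13,0.02],[27,-24,40]]
    - [0,[0.05,-0.16,0.01],[32,-27,45]]

```text
time_s: 4.8
tcp_pos: [0.5679, 0.0766, 0.2732]
ee_rot: [[-0.274, -0.586, 0.763], [-0.2, 0.81, 0.551], [-0.941, -0.001, -0.339]]
wrist_force: [-0.3, 0.6, 0.0]
gripper_width: 0.006
gripper_force: 0.0
```

```bash
python3 log.py
```

Run:
```python
from station import r
import cv2,numpy as np,pickle
from h import *
d={n:r.capture(n) for n in("scene","top","wrist")};pickle.dump(d,open('cap1.pkl','wb'))
w=cv2.cvtColor(d['wrist']['pixels'],cv2.COLOR_RGB2BGR);t=cv2.cvtColor(d['top']['pixels'],cv2.COLOR_RGB2BGR)
cv2.imwrite('pics/wrist1.png',w)
P=cloud(d['wrist']);ok=d['wrist']['z_map']>0
k=ok&(P[...,2]>.172)&(P[...,2]<.245)&(P[...,0]>.6)&(P[...,0]<.7)&(abs(P[...,1]-.13)<.06)
q=P[k];print(k.sum());
if k.sum():print(q.min(0),q.max(0)); m=q[:,2]>.222; print(m.sum(),q[m].mean(0),q[m].min(0),q[m].max(0))
print(proj(d['wrist'],[.647,.1325,.231]))
```

```text
4.8 [-15.2   5.8 -23.5 -89.5 -47.   22.1] [0.5679 0.0766 0.2732] [-0.3  0.6  0. ]
[[-0.274 -0.586  0.763]
 [-0.2    0.81   0.551]
 [-0.941 -0.001 -0.339]]
2082
[0.63704773 0.10000259 0.1720767 ] [0.65998973 0.16714549 0.23473162]
669 [0.64793187 0.13083601 0.22991148] [0.63704773 0.1015153  0.22205004] [0.65972173 0.16592536 0.23473162]
(np.float64(257.6670054230482), np.float64(188.22152662713498))
```

View pics/wrist1.png

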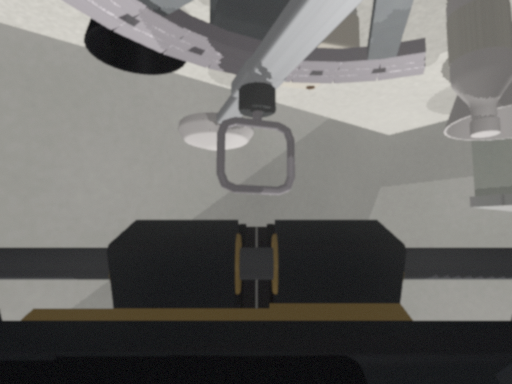

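The wrist view shows the ring (cols 217–295, rows 118–192, upside down since the tool is rolled 180°) straight ahead of the shut fingers. Its depth puts the ring centre at (.648,.132), top at .2347, which agrees with the model.

Create to.py:
```python
import sys,numpy as np
from station import r
s=r.sense();R=np.array(s['ee_rot']);p=np.array(s['tcp_pos'])
for a in sys.argv[1:]:
    t=np.array(eval(a));print(t,(R.T@(t-p)).round(4))
def V():pass
```

Run:
```python
from station import r
import numpy as np
s=r.sense();R=np.array(s['ee_rot']);p=np.array(s['tcp_pos']);C=np.array([.648,.132,.203])
for b in(-.05,.018):print((R.T@(C+b*R[:,2]-p)).round(4))
```

```text
[ 0.0309 -0.0013  0.0664]
[ 0.0309 -0.0013  0.1344]
```

Emit:
steer_hand:
  deltas:
    - [0,[0.015,0,0.03],[0,0,0]]
    - [0,[0.031,-0.001,0.06],[0,0,0]]
    - [0,[0.031,-0.001,0.066],[0,0,0]]
    - [0,[0.031,-0.001,0.085],[0,0,0]]
    - [0,[0.031,-0.001,0.105],[0,0,0]]
    - [0,[0.031,-0.001,0.12],[0,0,0]]
    - [0,[0.031,-0.001,0.134],[0,0,0]]
    - [0,[0.031,-0.001,0.134],[0,0,0]]

```text
time_s: 5.75
tcp_pos: [0.6609, 0.1436, 0.1982]
ee_rot: [[-0.272, -0.588, 0.762], [-0.208, 0.808, 0.551], [-0.94, -0.009, -0.342]]
wrist_force: [0.5, -0.6, 0.4]
gripper_width: 0.006
gripper_force: 0.0
```

```bash
python3 log.py
```

Run:
```python
from station import r
import cv2,numpy as np,pickle
from h import *
d={n:r.capture(n) for n in("scene","wrist")};pickle.dump(d,open('cap2.pkl','wb'))
w=cv2.cvtColor(d['wrist']['pixels'],cv2.COLOR_RGB2BGR)[90:290,130:390];s=cv2.cvtColor(d['scene']['pixels'],cv2.COLOR_RGB2BGR)[130:270,230:360]
m=np.hstack([cv2.resize(w,(400,308)),cv2.resize(s,(400,308),interpolation=cv2.INTER_CUBIC)]);cv2.imwrite('pics/ins2.png',m)
```

```text
5.75 [  -8.4   20.5  -18.7 -103.7  -42.5   37.3] [0.6609 0.1436 0.1982] [ 0.5 -0.6  0.4]
[[-0.272 -0.588  0.762]
 [-0.208  0.808  0.551]
 [-0.94  -0.009 -0.342]]
```

View pics/ins2.png

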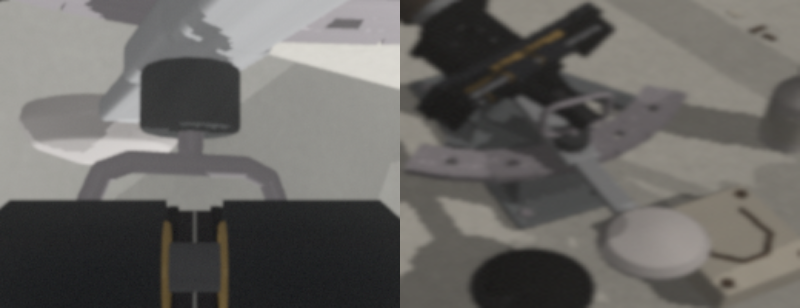

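Left: the closed fingers are inside the ring, with its bottom bar and sides visible around them. Right: the tip shows through the ring and nothing is touched. Now I lift straight up slowly.

Emit:
steer_hand:
  deltas:
    - [0,[-0.0047,0,-0.0017],[0,0,0]]
    - [0,[-0.0094,0,-0.0034],[0,0,0]]
    - [0,[-0.0132,0,-0.0048],[0,0,0]]
    - [0,[-0.016,0,-0.0058],[0,0,0]]
    - [0,[-0.018,0,-0.0065],[0,0,0]]
    - [0,[-0.0188,0,-0.0068],[0,0,0]]
    - [0,[-0.0188,0,-0.0068],[0,0,0]]

```text
time_s: 6.55
tcp_pos: [0.6595, 0.1421, 0.2172]
ee_rot: [[-0.274, -0.587, 0.762], [-0.209, 0.81, 0.548], [-0.939, -0.009, -0.344]]
wrist_force: [0.4, -1.8, -4.3]
gripper_width: 0.01
gripper_force: 2.4
```

```bash
python3 log.py
```

```text
6.55 [  -7.5   18.2  -17.7 -100.8  -40.9   32.6] [0.6595 0.1421 0.2172] [ 0.4 -1.8 -4.3]
[[-0.274 -0.587  0.762]
 [-0.209  0.81   0.548]
 [-0.939 -0.009 -0.344]]
```

Emit:
steer_hand:
  deltas:
    - [0,[-0.0028,0,-0.001],[0,0,0]]
    - [0,[-0.0056,0,-0.002],[0,0,0]]
    - [0,[-0.0085,0,-0.0031],[0,0,0]]
    - [0,[-0.0094,0,-0.0034],[0,0,0]]
    - [0,[-0.0094,0,-0.0034],[0,0,0]]

```text
time_s: 7.05
tcp_pos: [0.6596, 0.1426, 0.2279]
ee_rot: [[-0.273, -0.587, 0.762], [-0.208, 0.809, 0.549], [-0.939, -0.009, -0.343]]
wrist_force: [-1.1, -2.0, -5.8]
gripper_width: 0.004
gripper_force: 3.2
```

```bash
python3 log.py
```

Create rz.py:
```python
from station import r
import pickle,cv2,numpy as np
from h import *
d0=pickle.load(open('cap0.pkl','rb'))
def stats(c,nm):
  P=cloud(c);k=(c['z_map']>0)&(P[...,2]>.222)&(P[...,2]<.27)&(P[...,0]>.58)&(P[...,0]<.7)&(P[...,1]>.09)&(P[...,1]<.26)
  px=c['pixels'].astype(int);k&=px.max(-1)>60   # grey steel, not black gripper
  q=P[k];print(nm,k.sum(),q.mean(0).round(4),'z90',np.percentile(q[:,2],[50,90,97]).round(4),q.min(0).round(3),q.max(0).round(3)) if len(q) else print(nm,0)
c=r.capture('scene');stats(d0['scene'],'scene0');stats(c,'scene')
P=cloud(c)
k=(c['z_map']>0)&(P[...,2]>.15)&(P[...,2]<.168)&(P[...,0]>.65)&(P[...,0]<.87)&(c['pixels'].max(-1)>90)&(P[...,1]>.08)&(P[...,1]<.4)
n,L,st,ce=cv2.connectedComponentsWithStats(k.astype(np.uint8))
i=1+np.argmax(st[1:,4]);u,v=st[i,0]+st[i,2]/2-.5,st[i,1]+st[i,3]/2-.5
p=onz(c,u,v,.16);print('lamp',p.round(4),'angle from piv(.4745,.0845):',np.degrees(np.arctan2(p[1]-.0845,p[0]-.4745)).round(2))
pickle.dump(c,open('last.pkl','wb'))
```

```bash
python3 rz.py
```

```text
7.05 [ -6.9  17.1 -17.1 -99.3 -40.2  30.2] [0.6596 0.1426 0.2279] [-1.1 -2.  -5.8]
[[-0.273 -0.587  0.762]
 [-0.208  0.809  0.549]
 [-0.939 -0.009 -0.343]]
scene0 69 [0.6506 0.131  0.2329] z90 [0.2337 0.2368 0.2381] [0.64  0.102 0.223] [0.661 0.164 0.24 ]
scene 162 [0.6431 0.1303 0.2455] z90 [0.2486 0.2563 0.2652] [0.589 0.094 0.222] [0.665 0.166 0.268]
lamp [0.7993 0.1743 0.16  ] angle from piv(.4745,.0845): 15.45
```

Emit:
steer_hand:
  deltas:
    - [0,[-0.0003,0.003,0.0008],[0,0,0]]
    - [0,[-0.0007,0.006,0.0017],[0,0,0]]
    - [0,[-0.001,0.009,0.0025],[0,0,0]]
    - [0,[-0.0013,0.012,0.0033],[0,0,0]]
    - [0,[-0.0017,0.015,0.0042],[0,0,0]]
    - [0,[-0.002,0.018,0.005],[0,0,0]]
    - [0,[-0.0023,0.021,0.0058],[0,0,0]]
    - [0,[-0.0027,0.024,0.0067],[0,0,0]]

```text
time_s: 7.9
tcp_pos: [0.6518, 0.1665, 0.2282]
ee_rot: [[-0.272, -0.587, 0.762], [-0.208, 0.81, 0.549], [-0.94, -0.009, -0.342]]
wrist_force: [0.6, -1.7, -5.7]
gripper_width: 0.006
gripper_force: 2.8
```

```bash
python3 log.py; sed -i 's/P\[...,0\]>.58/P[...,0]>.62/' rz.py; python3 rz.py
```

```text
7.9 [  -4.7   16.4  -18.4 -101.8  -38.5   31.8] [0.6518 0.1665 0.2282] [ 0.6 -1.7 -5.7]
[[-0.272 -0.587  0.762]
 [-0.208  0.81   0.549]
 [-0.94  -0.009 -0.342]]
scene0 69 [0.6506 0.131  0.2329] z90 [0.2337 0.2368 0.2381] [0.64  0.102 0.223] [0.661 0.164 0.24 ]
scene 117 [0.6417 0.1556 0.2447] z90 [0.2478 0.2538 0.2548] [0.622 0.126 0.222] [0.656 0.188 0.256]
lamp [0.7853 0.2168 0.16  ] angle from piv(.4745,.0845): 23.05
```

The arm has turned 7.6° of 17.2° with the pin lifted about 16 mm. I now lower so the foot rests on the plate between holes and the finger has slack, then push the ring's side.

Emit:
steer_hand:
  deltas:
    - [0,[0.0028,0,0.001],[0,0,0]]
    - [0,[0.0056,0,0.002],[0,0,0]]
    - [0,[0.0085,0,0.0031],[0,0,0]]
    - [0,[0.0113,0,0.0041],[0,0,0]]
    - [0,[0.0141,0,0.0051],[0,0,0]]
    - [0,[0.0169,0,0.0062],[0,0,0]]
    - [0,[0.0179,0,0.0065],[0,0,0]]
    - [0,[0.0179,0,0.0065],[0,0,0]]

```text
time_s: 8.75
tcp_pos: [0.652, 0.1659, 0.2092]
ee_rot: [[-0.272, -0.587, 0.763], [-0.208, 0.81, 0.549], [-0.94, -0.009, -0.342]]
wrist_force: [0.3, -0.0, -0.4]
gripper_width: 0.006
gripper_force: 0.0
```

```bash
python3 log.py;  python3 rz.py
```

```text
8.75 [  -5.9   18.6  -19.6 -104.8  -40.2   36.5] [0.652  0.1659 0.2092] [ 0.3 -0.  -0.4]
[[-0.272 -0.587  0.763]
 [-0.208  0.81   0.549]
 [-0.94  -0.009 -0.342]]
scene0 69 [0.6506 0.131  0.2329] z90 [0.2337 0.2368 0.2381] [0.64  0.102 0.223] [0.661 0.164 0.24 ]
scene 92 [0.6412 0.1532 0.2393] z90 [0.2416 0.2468 0.2493] [0.622 0.091 0.222] [0.657 0.188 0.27 ]
lamp [0.7855 0.218  0.16  ] angle from piv(.4745,.0845): 23.23
```

Emit:
steer_hand:
  deltas:
    - [0,[-0.0002,0.0035,0.0006],[0,0,0]]
    - [0,[-0.0004,0.007,0.001],[0,0,0]]
    - [0,[-0.0006,0.0105,0.0015],[0,0,0]]
    - [0,[-0.0008,0.014,0.0019],[0,0,0]]
    - [0,[-0.001,0.017,0.0023],[0,0,0]]
    - [0,[-0.0012,0.02,0.0026],[0,0,0]]
    - [0,[-0.0014,0.023,0.003],[0,0,0]]
    - [0,[-0.0014,0.025,0.0032],[0,0,0]]

```text
time_s: 9.6
tcp_pos: [0.6405, 0.1871, 0.209]
ee_rot: [[-0.273, -0.585, 0.764], [-0.209, 0.811, 0.546], [-0.939, -0.01, -0.343]]
wrist_force: [-0.1, -4.6, 0.8]
gripper_width: 0.005
gripper_force: 2.2
```

```bash
python3 log.py;  python3 rz.py
```

```text
9.6 [  -4.    17.8  -21.3 -107.6  -38.9   38.6] [0.6405 0.1871 0.209 ] [-0.1 -4.6  0.8]
[[-0.273 -0.585  0.764]
 [-0.209  0.811  0.546]
 [-0.939 -0.01  -0.343]]
scene0 69 [0.6506 0.131  0.2329] z90 [0.2337 0.2368 0.2381] [0.64  0.102 0.223] [0.661 0.164 0.24 ]
scene 97 [0.6379 0.1587 0.2398] z90 [0.2423 0.2465 0.2682] [0.621 0.09  0.222] [0.655 0.194 0.27 ]
lamp [0.7797 0.2287 0.16  ] angle from piv(.4745,.0845): 25.3
```

Emit:
steer_hand:
  deltas:
    - [0,[-0.0001,0.0025,0.0002],[0,0,0]]
    - [0,[-0.0002,0.005,0.0005],[0,0,0]]
    - [0,[-0.0003,0.0075,0.0007],[0,0,0]]
    - [0,[-0.0005,0.01,0.0009],[0,0,0]]
    - [0,[-0.0006,0.0125,0.0011],[0,0,0]]
    - [0,[-0.0007,0.015,0.0013],[0,0,0]]
    - [0,[-0.0008,0.017,0.0014],[0,0,0]]
    - [0,[-0.0008,0.018,0.0015],[0,0,0]]

```text
time_s: 10.45
tcp_pos: [0.6299, 0.2045, 0.2085]
ee_rot: [[-0.273, -0.588, 0.761], [-0.208, 0.809, 0.55], [-0.939, -0.008, -0.343]]
wrist_force: [-1.3, -2.1, -0.9]
gripper_width: 0.007
gripper_force: 1.2
```

```bash
python3 log.py;  python3 rz.py
```

```text
10.45 [  -2.6   17.3  -22.7 -109.7  -38.4   40.3] [0.6299 0.2045 0.2085] [-1.3 -2.1 -0.9]
[[-0.273 -0.588  0.761]
 [-0.208  0.809  0.55 ]
 [-0.939 -0.008 -0.343]]
scene0 69 [0.6506 0.131  0.2329] z90 [0.2337 0.2368 0.2381] [0.64  0.102 0.223] [0.661 0.164 0.24 ]
scene 57 [0.6326 0.168  0.2342] z90 [0.2333 0.2374 0.2545] [0.62  0.095 0.222] [0.647 0.21  0.269]
lamp [0.7603 0.2606 0.16  ] angle from piv(.4745,.0845): 31.65
```

Emit:
steer_hand:
  deltas:
    - [0,[0,0.0007,0.0001],[0,0,0]]
    - [0,[0,0.0014,0.0001],[0,0,0]]
    - [0,[0,0.002,0.0002],[0,0,0]]
    - [0,[0,0.002,0.0002],[0,0,0]]

```text
time_s: 10.9
tcp_pos: [0.6295, 0.2054, 0.2086]
ee_rot: [[-0.273, -0.587, 0.762], [-0.208, 0.81, 0.549], [-0.939, -0.009, -0.343]]
wrist_force: [-0.6, -2.8, -2.6]
gripper_width: 0.006
gripper_force: 1.8
```

```bash
python3 log.py;  python3 rz.py
```

```text
10.9 [  -2.5   17.2  -22.8 -110.   -38.2   40.5] [0.6295 0.2054 0.2086] [-0.6 -2.8 -2.6]
[[-0.273 -0.587  0.762]
 [-0.208  0.81   0.549]
 [-0.939 -0.009 -0.343]]
scene0 69 [0.6506 0.131  0.2329] z90 [0.2337 0.2368 0.2381] [0.64  0.102 0.223] [0.661 0.164 0.24 ]
scene 58 [0.6335 0.1666 0.2348] z90 [0.2338 0.2382 0.2625] [0.62  0.103 0.223] [0.648 0.197 0.27 ]
lamp [0.759  0.2623 0.16  ] angle from piv(.4745,.0845): 32.01
```

The −2.6 N suggests the ring's top bar may be resting on the finger. I lower 6 mm and ease off the side.

Emit:
steer_hand:
  deltas:
    - [0,[0.0028,0,0.001],[0,0,0]]
    - [0,[0.0056,0,0.002],[0,0,0]]
    - [0,[0.0056,0,0.002],[0,0,0]]

```text
time_s: 11.25
tcp_pos: [0.6299, 0.2062, 0.2033]
ee_rot: [[-0.272, -0.588, 0.762], [-0.207, 0.809, 0.55], [-0.94, -0.008, -0.341]]
wrist_force: [-0.4, -0.5, -0.2]
gripper_width: 0.006
gripper_force: 0.0
```

```bash
python3 log.py
```

```text
11.25 [  -2.9   18.   -23.2 -111.   -39.    42.1] [0.6299 0.2062 0.2033] [-0.4 -0.5 -0.2]
[[-0.272 -0.588  0.762]
 [-0.207  0.809  0.55 ]
 [-0.94  -0.008 -0.341]]
```

Emit:
steer_hand:
  deltas:
    - [0,[0,-0.003,0],[0,0,0]]
    - [0,[0,-0.006,0],[0,0,0]]
    - [0,[0,-0.008,0],[0,0,0]]
    - [0,[0,-0.008,0],[0,0,0]]

```text
time_s: 11.65
tcp_pos: [0.6348, 0.1989, 0.2035]
ee_rot: [[-0.272, -0.587, 0.763], [-0.208, 0.81, 0.549], [-0.94, -0.009, -0.342]]
wrist_force: [-0.2, -0.6, 0.2]
gripper_width: 0.011
gripper_force: 0.0
```

```bash
python3 log.py; python3 rz.py
```

Run:
```python
from station import r
import cv2,numpy as np
from h import *
c=r.capture('wrist');w=cv2.cvtColor(c['pixels'],cv2.COLOR_RGB2BGR)[:290,100:420];s=cv2.cvtColor(r.capture('scene')['pixels'],cv2.COLOR_RGB2BGR)[130:270,250:380]
m=np.hstack([cv2.resize(w,(400,362)),cv2.resize(s,(390,362),interpolation=cv2.INTER_CUBIC)]);cv2.imwrite('pics/drop.png',m)
```

```text
11.65 [  -3.4   18.2  -22.5 -110.   -39.2   41.3] [0.6348 0.1989 0.2035] [-0.2 -0.6  0.2]
[[-0.272 -0.587  0.763]
 [-0.208  0.81   0.549]
 [-0.94  -0.009 -0.342]]
scene0 69 [0.6506 0.131  0.2329] z90 [0.2337 0.2368 0.2381] [0.64  0.102 0.223] [0.661 0.164 0.24 ]
scene 57 [0.6325 0.1655 0.2354] z90 [0.2346 0.2385 0.2651] [0.621 0.095 0.222] [0.645 0.199 0.267]
lamp [0.7575 0.2627 0.16  ] angle from piv(.4745,.0845): 32.2
```

View pics/drop.png

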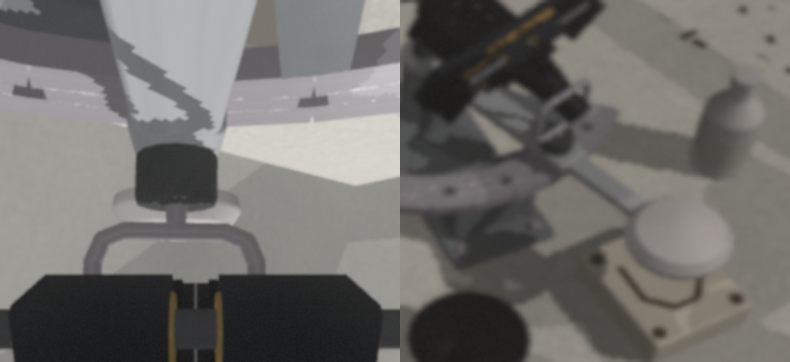

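Force is zero and the lamp stands over the mould. Next I centre the finger in the ring and back straight out.

Emit:
steer_hand:
  deltas:
    - [0,[0,-0.003,0],[0,0,0]]
    - [0,[0,-0.006,0],[0,0,0]]
    - [0,[0,-0.008,0],[0,0,0]]
    - [0,[0,-0.008,-0.01],[0,0,0]]
    - [0,[0,-0.008,-0.025],[0,0,0]]
    - [0,[0,-0.008,-0.04],[0,0,0]]
    - [0,[0,-0.008,-0.065],[0,0,0]]
    - [0,[0,-0.008,-0.09],[0,0,0]]

```text
time_s: 12.6
tcp_pos: [0.5688, 0.1424, 0.2346]
ee_rot: [[-0.272, -0.587, 0.762], [-0.208, 0.81, 0.549], [-0.939, -0.009, -0.343]]
wrist_force: [0.2, 0.3, 0.6]
gripper_width: 0.008
gripper_force: 0.0
```

```bash
python3 log.py
```

```text
12.6 [  -9.4    9.3  -27.5 -100.4  -42.6   33.6] [0.5688 0.1424 0.2346] [0.2 0.3 0.6]
[[-0.272 -0.587  0.762]
 [-0.208  0.81   0.549]
 [-0.939 -0.009 -0.343]]
```

Emit:
steer_hand:
  deltas:
    - [0,[-0.02,0,-0.03],[0,0,0]]
    - [0,[-0.04,0,-0.04],[0,0,0]]
    - [0,[-0.06,0,-0.05],[0,0,0]]
    - [0,[-0.06,0,-0.05],[0,0,0]]

```text
time_s: 13.0
tcp_pos: [0.5482, 0.128, 0.3129]
ee_rot: [[-0.263, -0.587, 0.765], [-0.21, 0.809, 0.549], [-0.942, -0.016, -0.336]]
wrist_force: [-0.3, 0.1, 0.3]
gripper_width: 0.002
gripper_force: 0.0
```

```bash
python3 log.py; python3 rz.py
```

Run:
```python
from station import r
import cv2,numpy as np,pickle
from h import *
d0=pickle.load(open('cap0.pkl','rb'))['top'];d={n:r.capture(n) for n in('wrist','top','scene')};pickle.dump(d,open('cap3.pkl','wb'))
for n in('wrist','scene'):
  c=d[n];P=cloud(c);k=(c['z_map']>0)&(P[...,2]>.222)&(P[...,2]<.25)&(abs(P[...,0]-.625)<.03)&(abs(P[...,1]-.18)<.045)&(c['pixels'].max(-1)>50)
  q=P[k];print(n,k.sum(),q.mean(0).round(4),q.min(0).round(4),q.max(0).round(4),np.percentile(q[:,2],[50,95]).round(4))
c=pickle.load(open('cap1.pkl','rb'))['wrist'];P=cloud(c);k=(c['z_map']>0)&(P[...,2]>.222)&(P[...,2]<.25)&(abs(P[...,0]-.648)<.03)&(abs(P[...,1]-.131)<.045)
q=P[k];print('before',np.percentile(q[:,2],[50,95]).round(4),q[:,2].max())
t=cv2.cvtColor(d['top']['pixels'],cv2.COLOR_RGB2BGR);t0=cv2.cvtColor(d0['pixels'],cv2.COLOR_RGB2BGR)
w=cv2.cvtColor(d['wrist']['pixels'],cv2.COLOR_RGB2BGR)[:300,80:480]
cr=lambda i:cv2.resize(i[110:260,120:330],(400,286))
cv2.imwrite('pics/fin.png',np.vstack([np.hstack([cr(t0),cr(t)]),np.hstack([cv2.resize(w,(400,300)),cv2.resize(cv2.cvtColor(d['scene']['pixels'],cv2.COLOR_RGB2BGR)[130:280,230:430],(400,300))])]))
```

```text
13.0 [ -5.5  -1.2 -23.8 -86.5 -38.4  12.9] [0.5482 0.128  0.3129] [-0.3  0.1  0.3]
[[-0.263 -0.587  0.765]
 [-0.21   0.809  0.549]
 [-0.942 -0.016 -0.336]]
scene0 69 [0.6506 0.131  0.2329] z90 [0.2337 0.2368 0.2381] [0.64  0.102 0.223] [0.661 0.164 0.24 ]
scene 46 [0.6341 0.1729 0.2324] z90 [0.2337 0.2363 0.2375] [0.621 0.155 0.222] [0.646 0.197 0.238]
lamp [0.759  0.2623 0.16  ] angle from piv(.4745,.0845): 32.01
wrist 715 [0.625  0.1824 0.2302] [0.6066 0.1558 0.2221] [0.6452 0.2118 0.235 ] [0.2307 0.2344]
scene 61 [0.6293 0.1803 0.2329] [0.6104 0.1555 0.2226] [0.6474 0.2102 0.239 ] [0.2334 0.2371]
before [0.2303 0.2342] 0.23473161930945494
```

View pics/fin.png

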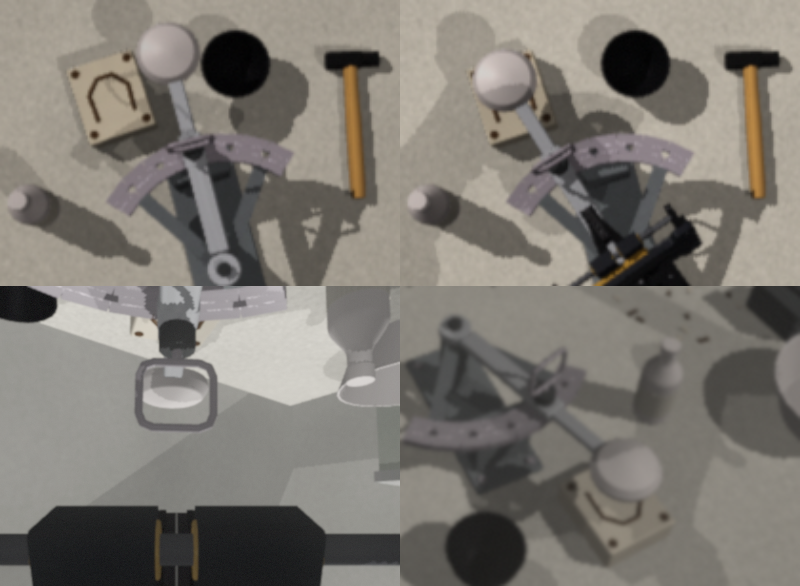

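Ring top height matches its seated value (.2344 now against .2342 before). The lamp is over the mould one hole across, the other objects haven't moved, and the finger is well clear.

Emit:
steer_hand:
  deltas:
    - [0,[0,0,0],[0,0,0]]
    - [0,[0,0,0],[0,0,0]]
    - [0,[0,0,0],[0,0,0]]

```text
time_s: 13.5
tcp_pos: [0.5488, 0.1281, 0.3067]
ee_rot: [[-0.274, -0.587, 0.762], [-0.208, 0.81, 0.549], [-0.939, -0.008, -0.344]]
wrist_force: [-0.6, 0.6, -0.1]
gripper_width: 0.005
gripper_force: 0.0
```

```bash
python3 -c "
from station import r
print(r.finish_job())"
```

```text
the job is handed in; nothing more can be done
None
```

The lamp is over the mould, one hole across, with the pin back at its seated height and the robot clear of everything; I handed the job in at about 13.5 s, and no verdict came back.

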